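Rack the green-capped sample pot, turn it to the front and hold the rack for uncapping

ROBOT

A 6-joint arm with a two-finger parallel gripper is mounted at the origin on the work surface. World frame = base frame: x ahead of the robot, y to its left, z up, the work surface at z = 0. Lengths are in m, angles in rad, forces in N, time in s.
With the tool pointing down it reaches from about 0.225 to 0.875 m from the base axis. Payload 3.4 kg.
Tool frame: the origin (TCP) lies at the very end of the fingers, on their centre line; the grasp point (between the pads) lies 19 mm behind it; z points along the fingers, y is the direction in which the jaws open and shut (so a half turn about z gives the same grasp; the last joint's range is limited). The gripper opens to 85 mm and grips with 20 to 120 N. Pads are 22 mm wide; open, the fingers measure 114 mm over their backs; the gripper's body (76 mm by 85 mm) begins 54 mm behind the grasp point. The pads swing forward as they close: fully open they stand 13 mm farther back than shut.
Start: joints at [-1.376, 0.276, 1.505, -0, 1.361, -0.121], TCP at [0.179, -0.547, 0.231] pointing down, gripper open.
Joint ranges: [-2.89, 2.89], [-0.75, 2.08], [0.22, 2.7], [-1.18, 4.32], [0.11, 2.71], [-2.7, 2.7]. Speed limits (rad/s): [2.57, 2.57, 3.14, 3.14, 3.14, 3.14].

INTERFACE

Orientations are given as a unit quaternion [w, x, y, z].
In Python, from rig import get_state, get_image, camera_model, sign_off gives the robot as it stands. The module is installed in compiled form; this text tells all that it offers.
- The arm moves only by the tool drive_tool, never from a script. Its argument "motion" is text: rows parted by semicolons, each of 7 numbers parted by spaces: the turn, a rotation vector about the tool's x, y, z in degrees, then the shift along the tool's x, y, z in m, then the opening in per cent of the stroke, from 0 (shut) to 100 (fully open). In form: wx wy wz tx ty tz hand; .... A call has 1 to 12 rows; each row shifts and turns the pose as measured when the row begins, along the tool's axes as they then stand; what a row does not reach is not made up. A row lasts 1/8 s, in which the tool goes at most 62.5 mm and 10.7 degrees, less where a joint would pass 70% of its speed; a pose out of reach is approached as far as the arm can. A call is refused whole if a number of a shift passes 0.0625 or a number of a turn 10.7, either way. A call with a gripper value outside its range is refused whole. The fingers move at their own pace and stop on an object; "newtons" is the grip in N (left out, the last holds). Time passes only in rows, so rows that do not move let the fingers close. It gives the time, the measured TCP pose, the force and the opening at its end, in the units of the state.
- get_state(): the state, without advancing time (a new reading comes with each control period).
- get_image(name): name is "scene" or "side" or "wrist"; returns (picture, depth): 420x560x3 uint8, red, green, blue; 420x560 float32, m along the optical axis (not along the pixel's ray), 0 where there is no reading.
- camera_model(name): a dict with "camera_matrix" (3x3 intrinsics, pixels), "cam_to_world" (4x4, takes a point from camera to world coordinates); the wrist camera has in their place "T_tool_cam" (4x4, takes a point from camera to tool coordinates, whose origin is the TCP and whose axes are the flange's). Camera axes: x right, y up, looking along -z (the intrinsics and any distortion apply to the point x, -y, -z); pixel columns grow to the right and rows downward; lengths in m; the calibration is good to about 2 mm. A picture is of the moment at which its call begins: read the wrist's pose just before it. camera_model takes no time and is no camera call.
- sign_off(): hands the job in, once; it reports no verdict.
The state is a dict: "clock": time; "qpos": joint angles; "qd": joint speeds; "effort": joint torques, N m; "position": TCP position; "ee_rot": TCP orientation; "contact_force": force on the tool from outside, world axes, zero at the start; "moment": the same for the moment, N m; "width": finger opening in m.
Only numpy, scipy, OpenCV 4.12 (cv2) and the standard library are available. Lean on these libraries where they do the work, as an engineer would, in place of code of your own. Each camera call takes 0.05 s, during which the arm holds its last target.

TASK

Stand the green-capped sample pot from the bench in the empty sleeve of the revolving rack, without dropping it, then grip the rack's black T-handle and turn the rack until the green-capped pot is in line with the yellow pointer at the front. Finish while still gripping the T-handle and holding the rack still there, so that the pot can be uncapped without the rack spinning; do not let go at the end. Leave the red-capped pots in their sleeves and the other things on the bench where they are.

Things in the scene. Friction and masses are not known exactly. Their poses are not given: they have to be found in the camera images.
- pot: the marked pot, the only loose one with a GREEN cap: a clear screw-top sample pot, 29 mm body diameter, 93 mm tall, the cap 33 mm diameter and the top 17 mm of it, 45 g; origin at the centre of its underside, z up along the pot. It starts standing on the bench.
- foot: fixed dark round foot of the revolving rack, 210 mm diameter, 19 mm high, with a tongue ending in a yellow pointer, 24 mm wide, 22 mm high, its tip 172 mm from the centre. Origin on the bench at the centre, on the rack's turning axis; its own -x axis points to the pointer (the front)
- front (a point): point on the foot's line to the pointer, 105 mm from the turning axis, at bench height: straight below where the axis of a pot at the front should stand
- rack: turning part of the rack: round bright deck, 268 mm diameter, its top 31 mm above the bench, on which six blue sleeves stand evenly on a 105 mm radius, and a 13 mm thick post. Turns endlessly either way about the vertical through its origin (23 mm above the bench), drag about 0.06 N m, stays where left. The empty sleeve lies along its own -x; the others, each with a red-capped pot, every 60 degrees from it
- empty_place (a point): centre of the floor of the empty sleeve, 35 mm above the bench; turns with the rack. Every sleeve has a 32 mm bore that widens over its top 10 mm to 44 mm at the mouth, 81 mm above the bench, and walls 3 mm thick
- grip: black T-handle bar on top of the rack's post, turns with the rack: 62 mm long (its own y axis, square to the direction of the empty sleeve), 18 mm thick (its x), 26 mm high (z), rounded; origin at the centre of its underside, on the turning axis, 158 mm above the bench and 30 mm above the caps of seated pots
- spare: a bystander with a red cap, standing on the bench: clear screw-top sample pot, 29 mm body diameter, 93 mm tall, the cap 33 mm diameter and the top 17 mm of it, 45 g; origin at the centre of its underside, z up along the pot
- stain: a bystander: amber stain bottle with a red cap standing on the bench, 46 mm diameter, 108 mm tall, 170 g; origin at the centre of its underside
- dishes: a bystander: two stacked culture dishes lying on the bench, 93 mm diameter, 31 mm high, 60 g; origin at the centre of the underside
- sample1: red-capped pot standing in the rack's sleeve 60 degrees counterclockwise from the empty one seen from above: same make and size as the green-capped one; origin at the centre of its underside
- sample2: red-capped pot standing in the rack's sleeve 120 degrees counterclockwise from the empty one seen from above: same make and size as the green-capped one; origin at the centre of its underside
- sample3: red-capped pot standing in the rack's sleeve 180 degrees counterclockwise from the empty one seen from above: same make and size as the green-capped one; origin at the centre of its underside
- sample4: red-capped pot standing in the rack's sleeve 240 degrees counterclockwise from the empty one seen from above: same make and size as the green-capped one; origin at the centre of its underside
- sample5: red-capped pot standing in the rack's sleeve 300 degrees counterclockwise from the empty one seen from above: same make and size as the green-capped one; origin at the centre of its underside

How it is judged:
On the way, in this order (a step that is already met when the one before it is completed fails the run):
1. the green-capped pot stands fully down in the empty sleeve, let go (horizontal distance between pot and empty_place below 0.006 m and z of pot in the frame of empty_place between -0.004 and 0.005 m and angle between pot's own z axis and vertical below 0.1 rad and contact force between the fingers and pot below 0.1 N), for 0.2 s.
2. the pot is in line with the pointer and the T-handle is gripped (horizontal distance between pot and front below 0.012 m and contact force between the fingers and grip above 8 N and horizontal distance between pot and empty_place below 0.006 m and z of pot in the frame of empty_place between -0.004 and 0.005 m and angle between pot's own z axis and vertical below 0.1 rad), for 0.2 s.
At the end, for the whole second after the job is handed in: Fingers grip the T-handle (over 8 N), rack still (under 0.05 rad/s); the green-capped pot is upright, fully down in the empty sleeve, let go, its axis within 12 mm of the front point; red-capped pots upright in their sleeves, bystanders within 30 mm of their starts (all of step 2 and angular speed of rack below 0.05 rad/s and contact force between the fingers and pot below 0.1 N and z of each of sample1, sample2, sample3, sample4, sample5 in the frame of rack below 0.02 m and angle between each of sample1, sample2, sample3, sample4, sample5's own z axis and vertical below 0.2 rad and distance of each of spare, stain, dishes from where it was at the start of the episode below 0.03 m); the arm keeps its last pose, push and grip.
It fails at once if the green-capped pot is dropped: it falls free of the fingers faster than 0.5 m/s (contact force between the fingers and pot below 0.02 N and linear speed of pot above 0.5 m/s).
It fails at once if a red-capped pot of the rack is lifted by more than 20 mm or tipped (z of any of sample1, sample2, sample3, sample4, sample5 in the frame of rack above 0.032 m or angle between any of sample1, sample2, sample3, sample4, sample5's own z axis and vertical above 0.35 rad).
It fails at once if a bystander on the bench is pushed more than 30 mm or tipped (distance of any of spare, stain, dishes from where it was at the start of the episode above 0.03 m or angle between any of spare, stain, dishes's own z axis and vertical above 0.35 rad).
It also fails if it takes over 72 s, if anything falls off the work surface, if the arm or the gripper's body presses on something with over 40 N, if the wrist force passes 120 N, or if a joint passes its speed limit or range.

## Working session

There is one attempt and no reset: what is moved stays moved. The work goes in short steps, Python scripts to look and compute and a tool call to move; the robot and the scene stay as the last step left them, time stands still between calls to the robot, and variables do not carry over. Pictures are saved under pics/ and viewed, and the job is handed in when it is done.

Besides the shell and the picture viewer there is one more tool, called after "Emit:" in YAML: its name, and indented under it one key for each argument. drive_tool: Moves the arm, as the interface text tells. Its arguments: {"type":"object","properties":{"motion":{"type":"string"},"newtons":{"type":"number"}},"required":["motion"]}

```bash
ls; mkdir -p pics; cat > h.py <<'E'
import numpy as np, cv2
from rig import *
from scipy.spatial.transform import Rotation as R
def toolT():
    s=get_state(); q=s["ee_rot"]; T=np.eye(4); T[:3,:3]=R.from_quat([q[1],q[2],q[3],q[0]]).as_matrix(); T[:3,3]=s["position"]; return T
def grab(n,tag):
    T=toolT(); im,d=get_image(n); m=camera_model(n)
    C=m["cam_to_world"] if n!="wrist" else T@np.array(m["T_tool_cam"])
    np.savez(f"{tag}.npz",im=im,d=d,K=np.array(m["camera_matrix"]),C=np.array(C)); cv2.imwrite(f"pics/{tag}.png",im[:,:,::-1]); return im,d
def cloud(tag):
    z=np.load(tag+".npz"); d=z["d"];K=z["K"];C=z["C"]
    v,u=np.mgrid[:d.shape[0],:d.shape[1]]
    x=(u-K[0,2])/K[0,0]*d; y=(v-K[1,2])/K[1,1]*d
    P=np.stack([x,-y,-d,np.ones_like(d)],-1)@C.T
    P=P[...,:3]; P[d==0]=np.nan
    return z["im"],P
E
python3 - <<'E'
from h import *
for n in ["scene","side","wrist"]:
    grab(n,n+"0"); m=camera_model(n); print(n,{k:np.round(v,3).tolist() if not isinstance(v,str) else v for k,v in m.items()})
print(get_state())
E
```

```text
pics
scene {'camera_matrix': [[466.752, 0.0, 276.775], [0.0, 466.752, 215.274], [0.0, 0.0, 1.0]], 'cam_to_world': [[0.105, -0.572, 0.813, 1.557], [0.994, 0.071, -0.079, -0.107], [-0.012, 0.817, 0.576, 0.819], [0.0, 0.0, 0.0, 1.0]]}
side {'camera_matrix': [[464.648, 0.0, 274.225], [0.0, 464.648, 207.85], [0.0, 0.0, 1.0]], 'cam_to_world': [[-0.985, 0.077, -0.155, 0.398], [-0.173, -0.491, 0.854, 0.854], [-0.01, 0.868, 0.497, 0.625], [0.0, 0.0, 0.0, 1.0]]}
wrist {'camera_matrix': [[352.286, 0.0, 273.913], [0.0, 352.286, 214.522], [0.0, 0.0, 1.0]], 'T_tool_cam': [[-0.001, 0.965, 0.261, 0.066], [1.0, 0.001, -0.0, 0.001], [-0.001, 0.261, -0.965, -0.144], [0.0, 0.0, 0.0, 1.0]]}
{'clock': 0.15, 'qpos': array([-1.37598691e+00,  2.76469973e-01,  1.50584826e+00,  8.79990146e-06,
        1.36070840e+00, -1.20974231e-01]), 'qd': array([-0.00047123, -0.00234657, -0.0034443 , -0.00134294, -0.00219329,
        0.00149063]), 'effort': array([ 1.46554379e-03, -4.17142510e+01, -2.46032971e+01, -1.89137004e-04,
        7.60094903e-03, -1.44161692e-05]), 'position': array([ 0.17850716, -0.54617069,  0.23062452]), 'ee_rot': array([-7.16657709e-04,  9.87560851e-01,  1.57235658e-01, -2.21638235e-05]), 'contact_force': array([0.64463405, 0.02181252, 0.27342487]), 'moment': array([-0.0087155 , -0.03930705,  0.02644159]), 'width': 0.08552341556551453}
```

View pics/scene0.png

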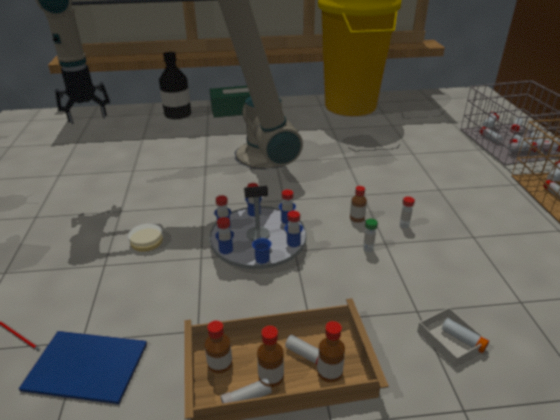

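View pics/side0.png

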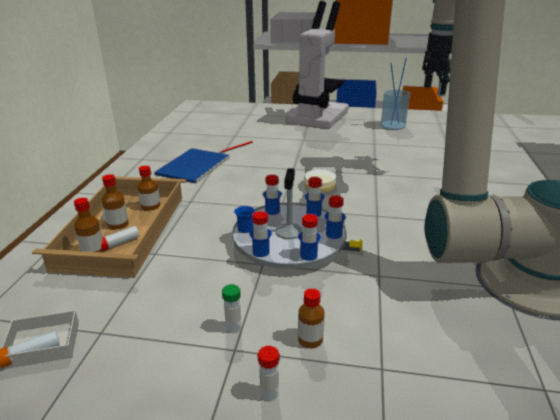

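View pics/wrist0.png

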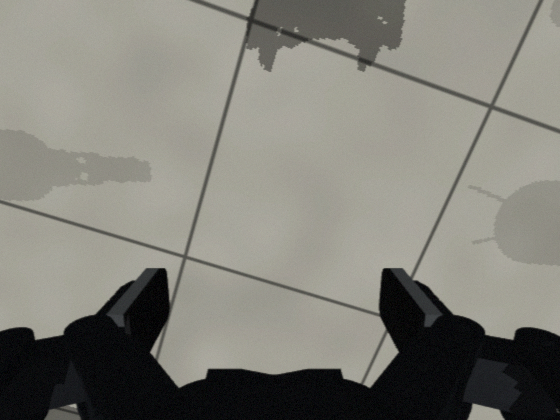

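```bash
python3 - <<'E'
from h import *
for t in ["scene0","side0"]:
    im,P=cloud(t); hsv=cv2.cvtColor(im,cv2.COLOR_RGB2HSV); H,S,V=hsv[...,0],hsv[...,1],hsv[...,2]
    z=P[...,2]; ok=(P[...,0]>0.15)&(P[...,0]<.8)&(abs(P[...,1])<.6)
    for nm,m in dict(green=(H>40)&(H<85)&(S>120)&(z>.05),red=((H<8)|(H>172))&(S>150)&(z>.05),yel=(H>20)&(H<35)&(S>150)&(z<.05)&(z>.01),blue=(H>105)&(H<130)&(S>130)&(z>.04)&(z<.1),dark=(V<60)&(z>.15)&(z<.2)).items():
        n,l,st,c=cv2.connectedComponentsWithStats((m&ok).astype(np.uint8))
        for i in range(1,n):
            if st[i,4]<25: continue
            q=P[l==i]; 
            print(t,nm,st[i,4],np.round(c[i]),"mean",np.round(np.nanmean(q,0),3),"min",np.round(np.nanpercentile(q,3,0),3),"max",np.round(np.nanpercentile(q,97,0),3))
E
python3 - <<'E'
import cv2
a=cv2.imread('pics/scene0.png')[170:280,190:330]; b=cv2.imread('pics/side0.png')[160:270,220:370]
cv2.imwrite('pics/c0.png',cv2.resize(a,None,fx=5,fy=5,interpolation=2)); cv2.imwrite('pics/c1.png',cv2.resize(b,None,fx=5,fy=5,interpolation=2))
E
```

```text
scene0 green 67 [371. 223.] mean [0.597 0.234 0.094] min [0.582 0.223 0.089] max [0.61  0.246 0.096]
scene0 red 65 [360. 191.] mean [0.456 0.239 0.105] min [0.44  0.23  0.094] max [0.466 0.249 0.111]
scene0 red 82 [287. 194.] mean [0.482 0.026 0.127] min [0.466 0.014 0.119] max [0.492 0.04  0.132]
scene0 red 67 [221. 200.] mean [ 0.491 -0.154  0.127] min [ 0.476 -0.165  0.118] max [ 0.499 -0.144  0.132]
scene0 red 69 [408. 201.] mean [0.506 0.366 0.093] min [0.491 0.356 0.085] max [0.519 0.379 0.097]
scene0 red 98 [293. 215.] mean [0.586 0.029 0.127] min [0.57  0.016 0.119] max [0.598 0.042 0.131]
scene0 red 99 [223. 222.] mean [ 0.594 -0.15   0.127] min [ 0.579 -0.162  0.118] max [ 0.604 -0.138  0.132]
scene0 blue 46 [251. 209.] mean [ 0.444 -0.074  0.057] min [ 0.439 -0.08   0.042] max [ 0.448 -0.068  0.074]
scene0 blue 41 [284. 217.] mean [0.491 0.017 0.057] min [0.486 0.011 0.042] max [0.496 0.022 0.074]
scene0 blue 114 [293. 239.] mean [0.598 0.028 0.058] min [0.593 0.015 0.041] max [0.602 0.042 0.076]
scene0 blue 301 [261. 249.] mean [ 0.638 -0.058  0.067] min [ 0.616 -0.076  0
[... 1432 characters left out ...]
0.136  0.061] min [ 0.568 -0.158  0.041] max [ 0.604 -0.129  0.08 ]
side0 blue 211 [314. 205.] mean [ 0.479 -0.141  0.062] min [ 0.461 -0.165  0.042] max [ 0.499 -0.132  0.081]
side0 blue 628 [251. 229.] mean [ 0.608 -0.011  0.064] min [ 0.56  -0.077  0.042] max [0.651 0.052 0.082]
side0 blue 251 [334. 226.] mean [ 0.424 -0.052  0.062] min [ 0.406 -0.076  0.041] max [ 0.444 -0.044  0.081]
side0 blue 287 [308. 247.] mean [0.472 0.04  0.062] min [0.453 0.017 0.041] max [0.493 0.049 0.082]
side0 dark 151 [289. 179.] mean [ 0.527 -0.044  0.179] min [ 0.519 -0.079  0.163] max [ 0.535 -0.029  0.186]
side0 dark 525 [437. 218.] mean [0.229 0.06  0.17 ] min [0.217 0.013 0.152] max [0.24  0.095 0.191]
```

View pics/c0.png

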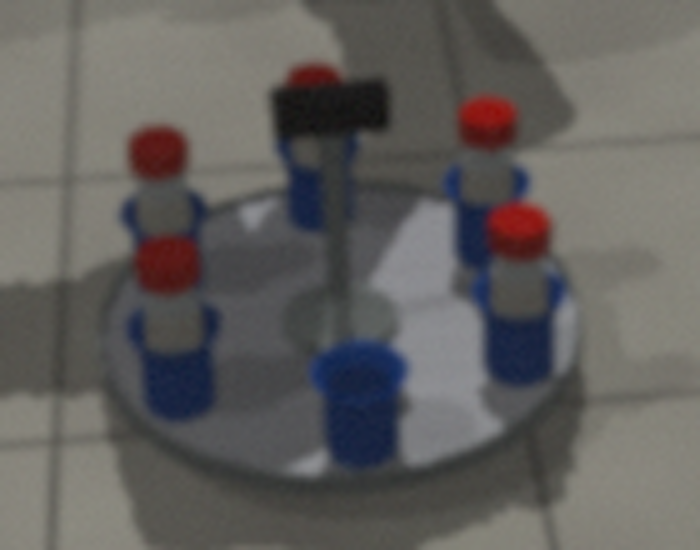

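View pics/c1.png

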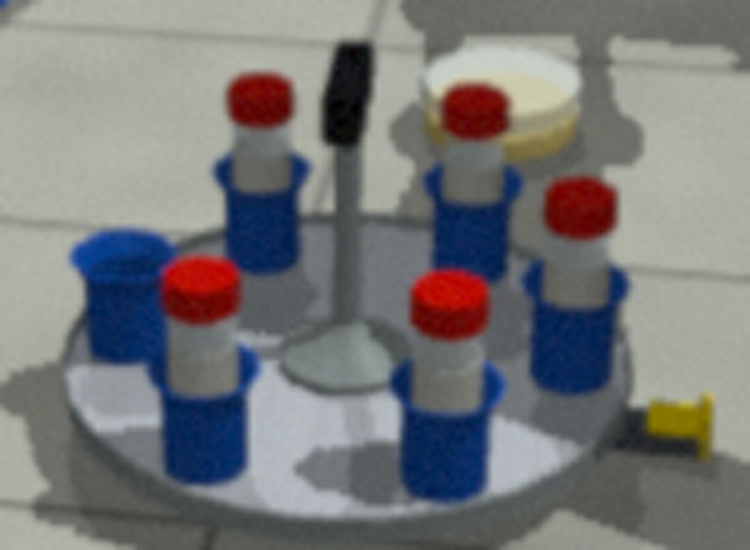

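```bash
cat > fit.py <<'E'
from h import *
from scipy.optimize import least_squares
def pts(t,col,zr):
    im,P=cloud(t); hsv=cv2.cvtColor(im,cv2.COLOR_RGB2HSV); H,S=hsv[...,0],hsv[...,1]
    m=dict(green=(H>40)&(H<85)&(S>110),red=((H<8)|(H>172))&(S>130))[col]
    P=P[m]; return P[(P[:,2]>zr[0])&(P[:,2]<zr[1])]
def fitcap(Q,ztop,c0,r=.0165):
    Q=Q[np.linalg.norm(Q[:,:2]-c0,axis=1)<.03]
    side=Q[:,2]<ztop-.004
    def f(c):
        d=np.linalg.norm(Q[:,:2]-c,axis=1)-r
        return np.where(side,d,np.maximum(d,0))
    s=least_squares(f,c0,loss='soft_l1',f_scale=.001); return s.x,len(Q)
E
python3 - <<'E'
from fit import *
for nm,col,zr,zt,c0 in [("pot","green",(.07,.1),.094,(.59,.238)),("spare","red",(.07,.1),.094,(.5,.37)),("stain","red",(.09,.115),.11,(.45,.245))]:
    for t in ["scene0","side0"]:
        print(nm,t,fitcap(pts(t,col,zr),zt,c0))
cs={}
for t in ["scene0","side0"]:
    Q=pts(t,"red",(.112,.14)); L=[]
    for c0 in [(.578,.034),(.477,.03),(.425,-.06),(.48,-.15),(.588,-.145)]:
        c,n=fitcap(Q,.129,c0); L.append(c) if n>20 else None; print(t,c0,c,n)
    L=np.array(L)
    def f(p):
        out=[]
        for c in L:
            d=c-p[:2]; a=np.arctan2(d[1],d[0]); k=np.round((a-p[2])/(np.pi/3)); a2=p[2]+k*np.pi/3
            out+=list(p[:2]+.105*np.array([np.cos(a2),np.sin(a2)])-c)
        return out
    s=least_squares(f,[.53,-.06,0.0]); print(t,"rack",s.x[:2],"empty dir deg",np.degrees(s.x[2]),np.abs(s.fun).max())
im,P=cloud("side0"); hsv=cv2.cvtColor(im,cv2.COLOR_RGB2HSV); m=(hsv[...,0]>20)&(hsv[...,0]<35)&(hsv[...,1]>150); Q=P[m]; Q=Q[(abs(Q[:,0]-.37)<.03)&(abs(Q[:,1]+.057)<.03)&(Q[:,2]>.019)]; print("yel top",Q.mean(0),Q.min(0),Q.max(0))
E
```

```text
pot scene0 (array([0.59155532, 0.23451278]), 79)
pot side0 (array([0.58977827, 0.2355588 ]), 256)
spare scene0 (array([0.50038092, 0.36900917]), 79)
spare side0 (array([0.49727659, 0.36862494]), 392)
stain scene0 (array([0.44675691, 0.24248042]), 75)
stain side0 (array([0.44542646, 0.23854785]), 254)
scene0 (0.578, 0.034) [0.58045802 0.03089129] 104
scene0 (0.477, 0.03) [0.47519826 0.02641143] 90
scene0 (0.425, -0.06) [ 0.42635201 -0.06171882] 27
scene0 (0.48, -0.15) [ 0.48226281 -0.15561885] 79
scene0 (0.588, -0.145) [ 0.58666442 -0.15183849] 105
scene0 rack [ 0.53117787 -0.06175202] empty dir deg 1.699124467542926 0.003146546207430892
side0 (0.578, 0.034) [0.57815735 0.03078715] 176
side0 (0.477, 0.03) [0.47315287 0.02623726] 188
side0 (0.425, -0.06) [ 0.42352596 -0.06645487] 143
side0 (0.48, -0.15) [ 0.48014508 -0.15554621] 115
side0 (0.588, -0.145) [ 0.58451101 -0.1518927 ] 104
side0 rack [ 0.52888399 -0.06259463] empty dir deg 2.126559406213526 0.0005636209318198512
yel top [ 0.36427229 -0.05475287  0.02095814] [ 0.36021338 -0.06772815  0.01918222] [ 0.3803824  -0.04564682  0.0230496 ]
```

Emit:
drive_tool:
  motion: "0 0 -10.3 0 0 -0.005 100;0 0 -10.3 0 0 -0.005 100;0 0 -10.3 0 0 -0.005 100;0 0 -10.3 0 0 -0.005 100;0 0 -10.3 0 0 -0.005 100;0 0 -10.3 0 0 -0.005 100;0 0 -10.1 0 0 -0.005 100"
  newtons: 40

```text
clock: 1.02
position: [0.1781, -0.5443, 0.2632]
ee_rot: [-0.004, 0.692, 0.722, 0.003]
contact_force: [-0.4, -0.4, 0.6]
width: 0.0858
```

Emit:
drive_tool:
  motion: "0 0 1 0.046 0.034 -0.004 100;0 0 1 0.046 0.034 -0.004 100;0 0 0.4 0.046 0.034 -0.004 100;0 0 0 0.046 0.032 -0.004 100;0 0 0 0.046 0.032 -0.004 100;0 0 0 0.046 0.032 -0.004 100;0 0 0 0.046 0.032 -0.004 100;0 0 0 0.046 0.032 -0.004 100;0 0 0 0.046 0.032 -0.004 100;0 0 0 0.046 0.032 -0.004 100;0 0 0 0.046 0.032 -0.004 100;0 0 0 0 0 0 100"

```text
clock: 2.52
position: [0.5441, -0.0219, 0.3094]
ee_rot: [-0.004, 0.708, 0.706, 0.003]
contact_force: [-0.6, -0.5, -1.4]
width: 0.0851
```

```bash
python3 - <<'E'
from h import *
print(get_state()["position"],get_state()["ee_rot"])
grab("wrist","w1")
E
```

```text
[ 0.54414954 -0.02188174  0.30939408] [-0.00399877  0.70848359  0.70570835  0.00327671]
```

View pics/w1.png

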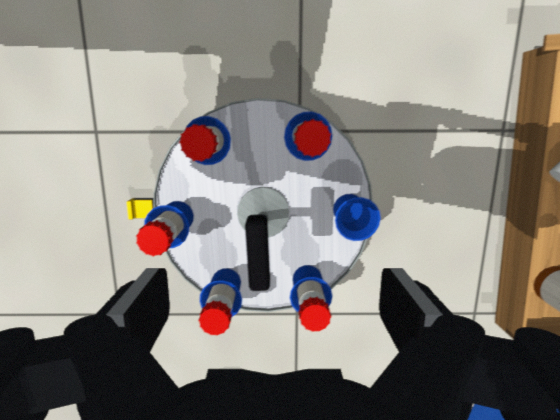

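```bash
python3 - <<'E'
from fit import *
Q=pts("w1","red",(.112,.14)); L=[]
for c0 in [(.578,.034),(.477,.03),(.425,-.06),(.48,-.15),(.588,-.145)]:
    c,n=fitcap(Q,.129,c0); print(c0,c,n,Q[np.linalg.norm(Q[:,:2]-c0,axis=1)<.03][:,2].max()); L.append(c)
L=np.array(L)
def f(p):
    out=[]
    for c in L:
        d=c-p[:2]; a=np.arctan2(d[1],d[0]); k=np.round((a-p[2])/(np.pi/3)); a2=p[2]+k*np.pi/3
        out+=list(p[:2]+.105*np.array([np.cos(a2),np.sin(a2)])-c)
    return out
s=least_squares(f,[.53,-.06,0.0]); print("rack",s.x[:2],np.degrees(s.x[2]),np.abs(s.fun).max())
im,P=cloud("w1"); hsv=cv2.cvtColor(im,cv2.COLOR_RGB2HSV)
m=(hsv[...,0]>20)&(hsv[...,0]<35)&(hsv[...,1]>150)&(P[...,0]<.45); Q=P[m]; print("yel",np.median(Q,0),Q.min(0),Q.max(0))
V=hsv[...,2]; m=(V<60)&(P[...,2]>.176)&(P[...,2]<.192)&(abs(P[...,0]-.53)<.06)&(abs(P[...,1]+.06)<.06)
Q=P[m][:,:2]; print("bar",len(Q),cv2.minAreaRect(Q.astype(np.float32)),Q.mean(0))
m=(hsv[...,0]>105)&(hsv[...,0]<130)&(hsv[...,1]>100)&(abs(P[...,0]-.635)<.04)&(abs(P[...,1]+.058)<.04)&(P[...,2]>.077)
Q=P[m]; print("rim",len(Q),cv2.minEnclosingCircle(Q[:,:2].astype(np.float32)),Q[:,2].max())
E
```

```text
(0.578, 0.034) [0.57985804 0.02805067] 975 0.13158508103402955
(0.477, 0.03) [0.47381647 0.02437849] 1012 0.13201465865705825
(0.425, -0.06) [ 0.42487676 -0.06875434] 944 0.1308342577678266
(0.48, -0.15) [ 0.48092921 -0.15782396] 836 0.13115542603475522
(0.588, -0.145) [ 0.58612943 -0.15388965] 830 0.13135654615631426
rack [ 0.53010785 -0.06483761] 2.1017155288697356 0.0006203315809487631
yel [ 0.3711318  -0.06165397  0.01693674] [ 0.3588788  -0.07513107  0.013336  ] [ 0.38866421 -0.05151764  0.02435618]
bar 1469 ((0.5304562449455261, -0.06356027722358704), (0.017204249277710915, 0.06110008805990219), 1.935504674911499) [ 0.53052392 -0.06173683]
rim 774 ((0.6244206428527832, -0.049982041120529175), 0.039800014346838) 0.3936815458009557
```

Emit:
drive_tool:
  motion: "0 0 0 0.043 0.008 0.008 100;0 0 0 0.043 0.008 0.008 100;0 0 0 0.043 0.008 0.008 100;0 0 0 0.043 0.008 0.008 100;0 0 0 0.043 0.008 0.008 100;0 0 0 0.043 0.007 0.008 100;0 0 0 0 0 0 100"

```text
clock: 3.45
position: [0.5913, 0.2286, 0.2592]
ee_rot: [-0.003, 0.714, 0.7, -0.002]
contact_force: [-0.6, -0.3, 0.2]
width: 0.0855
```

```bash
python3 - <<'E'
from fit import *
print(get_state()["position"],get_state()["ee_rot"])
grab("wrist","w2")
print(fitcap(pts("w2","green",(.07,.105)),.094,(.59,.235)))
T=toolT(); print(T[:3,2])
E
```

```text
[0.59125174 0.22861574 0.25919967] [-0.00289688  0.71422954  0.69990114 -0.00248154]
(array([0.59060989, 0.23324948]), 981)
[-7.06084698e-03 -6.82191013e-04 -9.99974839e-01]
```

View pics/w2.png

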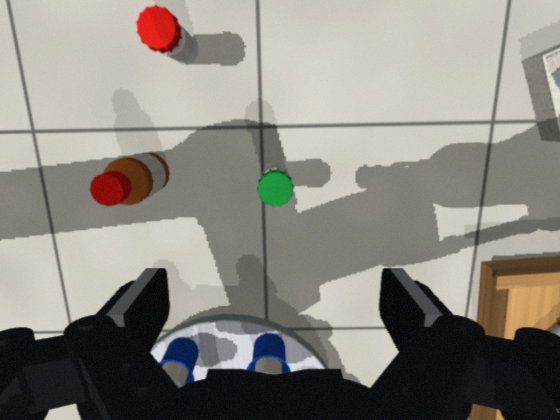

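Emit:
drive_tool:
  motion: "-0.4 0 -1 0.003 0 0.04 100;0 0 0 0.002 0 0.04 100;0 0 0 0 0 0.04 100;0 0 0 0 0 0.04 100;0 0 0 0 0 0.02 100;0 0 0 0 0 0.008 100;0 0 0 0 0 0 100"

```text
clock: 4.38
position: [0.5932, 0.2151, 0.0717]
ee_rot: [0.005, 0.713, 0.701, -0.0]
contact_force: [0.3, 0.0, -0.4]
width: 0.0853
```

```bash
python3 - <<'E'
from fit import *
print(get_state()["position"],toolT()[:3,2])
grab("wrist","w3")
E
```

```text
[0.59317047 0.21510222 0.07169277] [ 0.00587041 -0.00706869 -0.99995779]
```

View pics/w3.png

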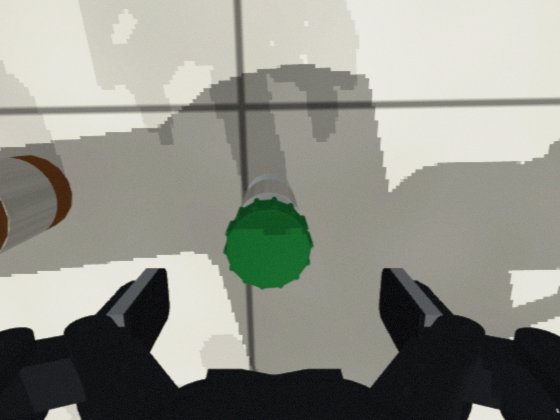

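Emit:
drive_tool:
  motion: "0.3 0.4 0 0.01 -0.001 0 100;0 0 0 0.009 -0.002 0 100;0 0 0 0 0 0.003 100;0 0 0 0 0 0.002 100"

```text
clock: 4.92
position: [0.5928, 0.2366, 0.0704]
ee_rot: [0.002, 0.713, 0.701, 0.004]
contact_force: [-0.7, -0.1, 1.0]
width: 0.0851
```

```bash
python3 - <<'E'
from fit import *
print(get_state()["position"],toolT()[:3,2])
grab("wrist","w4")
print(fitcap(pts("w4","green",(.07,.105)),.092,(.59,.235)))
E
```

```text
[0.59277149 0.23659984 0.07040555] [ 0.0077813   0.00246001 -0.9999667 ]
(array([0.59076254, 0.2331901 ]), 5811)
```

View pics/w4.png

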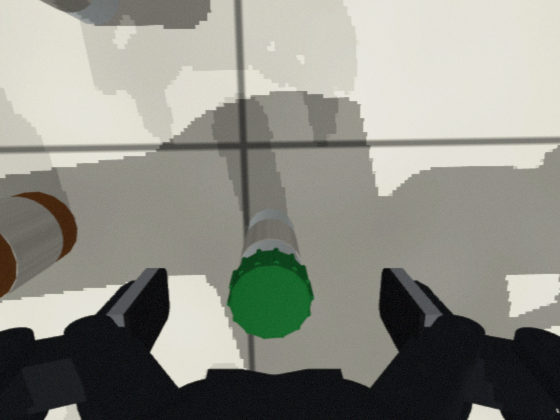

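Emit:
drive_tool:
  motion: "0.4 0 0 -0.003 -0.002 0.004 100;0 0 0 0 0 0 100;0 0 0 0 0 0 30;0 0 0 0 0 0 30;0 0 0 0 0 0 30;0 0 0 0 0 0 30;0 0 0 0 0 0 30;0 0 0 0 0 0 30"
  newtons: 40

```text
clock: 5.98
position: [0.5905, 0.233, 0.0656]
ee_rot: [-0.001, 0.713, 0.701, 0.001]
contact_force: [-0.3, -0.6, 0.4]
width: 0.0318
```

```bash
python3 - <<'E'
from fit import *
s=get_state();print(s["position"],toolT()[:3,2],s["width"],s["contact_force"])
E
```

```text
[0.59052171 0.23295377 0.0656366 ] [-3.47902056e-04  2.30796743e-03 -9.99997276e-01] 0.03180590361172321 [-0.33842184 -0.5902979   0.37749707]
```

Emit:
drive_tool:
  motion: "0 0 0 0 0 0 0;0 0 0 0 0 0 0;0 0 0 0 0 -0.01 0;0 0 0 0 0 -0.03 0;0 0 0 0 0 -0.04 0;0 0 0 0 0 -0.04 0;0 0 0 0 0 -0.03 0;0 0 0 0 0 -0.01 0"

```text
clock: 6.98
position: [0.5898, 0.2324, 0.2319]
ee_rot: [-0.001, 0.713, 0.701, -0.0]
contact_force: [-0.6, -0.7, -0.6]
width: 0.0314
```

```bash
python3 - <<'E'
from fit import *
s=get_state();print(s["position"],toolT()[:3,2],s["width"],s["contact_force"])
grab("side","s5")
E
```

```text
[0.58980537 0.23243441 0.23189835] [-0.00204916  0.00192372 -0.99999605] 0.03141856508347529 [-0.55281935 -0.74810155 -0.63405915]
```

View pics/s5.png

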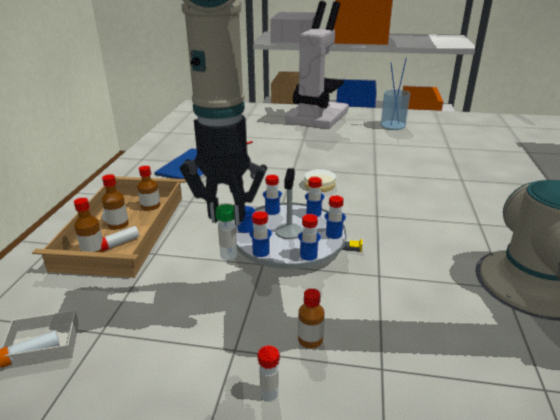

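Emit:
drive_tool:
  motion: "0 0 0 -0.02 0.006 0 0;0 0 0 -0.04 0.006 0 0;0 0 0 -0.04 0.006 0 0;0 0 0 -0.04 0.006 0 0;0 0 0 -0.04 0.006 0 0;0 0 0 -0.04 0.006 0 0;0 0 0 -0.04 0.006 0 0;0 0 0 -0.02 0.006 0 0;0 0 0 0 0 0 0"

```text
clock: 8.15
position: [0.6281, -0.0671, 0.2164]
ee_rot: [-0.009, 0.714, 0.7, -0.01]
contact_force: [-0.7, 0.8, -0.6]
width: 0.0317
```

```bash
python3 - <<'E'
from fit import *
s=get_state();print(s["position"],toolT()[:3,2],s["ee_rot"])
grab("side","s6");grab("scene","c6");grab("wrist","w6")
a=cv2.imread('pics/s6.png')[130:290,180:380]; b=cv2.imread('pics/c6.png')[150:280,190:330]
cv2.imwrite('pics/m6.png',np.hstack([cv2.resize(a,(400,320)),cv2.resize(b,(345,320))]))
E
```

```text
[ 0.62809114 -0.06707178  0.21636295] [-0.02729093 -0.00173593 -0.99962603] [-0.00893394  0.71399974  0.70001241 -0.01035238]
```

View pics/m6.png

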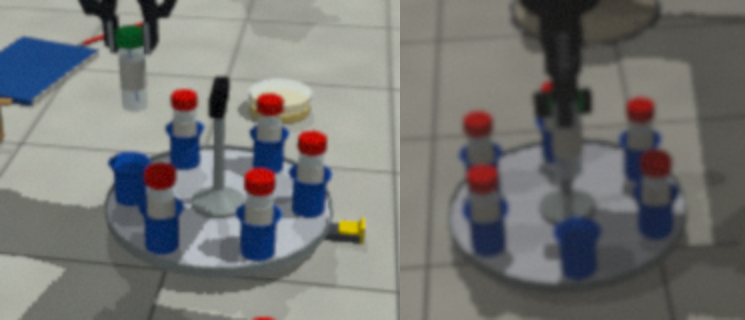

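View pics/w6.png

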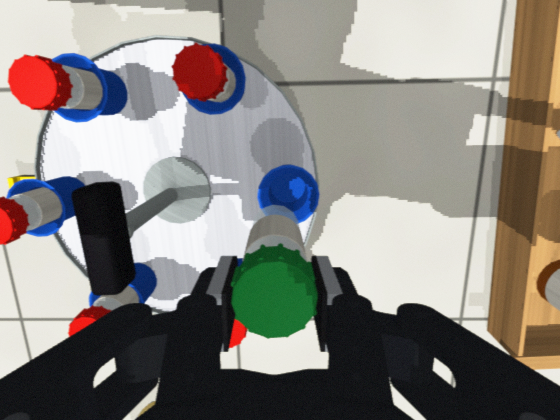

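Emit:
drive_tool:
  motion: "-1.5 0.1 0 0.004 0.003 0 0;0 0 0 0.003 0.003 0 0;0 0 0 0 0 0 0"

```text
clock: 8.68
position: [0.6342, -0.0531, 0.2178]
ee_rot: [0.0, 0.711, 0.703, 0.001]
contact_force: [-0.3, -0.5, 0.8]
width: 0.032
```

```bash
cat > rim.py <<'E'
from fit import *
def rim(t,c0):
    im,P=cloud(t); hsv=cv2.cvtColor(im,cv2.COLOR_RGB2HSV)
    m=(hsv[...,0]>100)&(hsv[...,0]<130)&(hsv[...,1]>100)&(np.linalg.norm(P[...,:2]-c0,axis=-1)<.035)&(P[...,2]>.076)&(P[...,2]<.086)
    Q=P[m]
    if len(Q)<30: return None
    # rim ring r 22..25
    f=lambda c:(lambda d:np.maximum(d-.025,0)-np.maximum(.021-d,0))(np.linalg.norm(Q[:,:2]-c,axis=1))
    s=least_squares(f,c0); ex=cv2.minAreaRect(Q[:,:2].astype(np.float32)); return len(Q),s.x,ex
E
python3 - <<'E'
from rim import *
s=get_state();print(s["position"],toolT()[:3,2],s["ee_rot"])
grab("wrist","w7")
for t in ["scene0","side0","w1","w6","w7","c6","s6"]: print(t,rim(t,(.635,-.0597)))
print(fitcap(pts("w7","green",(.2,.26)),.26,s["position"][:2]))
E
```

```text
[ 0.63416847 -0.05314653  0.21784682] [ 0.00249642  0.00132089 -0.99999601] [4.07568770e-04 7.11304291e-01 7.02882787e-01 1.35207350e-03]
scene0 (97, array([ 0.63881449, -0.05874447]), ((0.6384175419807434, -0.05890959873795509), (0.045499686151742935, 0.05155780911445618), 85.08440399169922))
side0 (98, array([ 0.63349869, -0.05596092]), ((0.6346259117126465, -0.057767126709222794), (0.048708803951740265, 0.04615100100636482), 76.1733627319336))
w1 (694, array([ 0.6346785 , -0.05998843]), ((0.6347833871841431, -0.06078265607357025), (0.04829583689570427, 0.04945836588740349), 43.61180877685547))
w6 (990, array([ 0.63470132, -0.06094072]), ((0.6367188096046448, -0.05702270194888115), (0.04250844568014145, 0.04919292777776718), 67.73567199707031))
w7 (790, array([ 0.63511315, -0.06176176]), ((0.6354012489318848, -0.05471087247133255), (0.038370952010154724, 0.04930933564901352), 89.71665954589844))
c6 (98, array([ 0.63887014, -0.05835515]), ((0.6374006867408752, -0.057446740567684174), (0.04304532706737518, 0.05067939683794975), 86.10665893554688))
s6 (94, array([ 0.63322062, -0.05582807]), ((0.6343474984169006, -0.057293184101581573), (0.04895024746656418, 0.04325876757502556), 77.56436920166016))
(array([ 0.63385892, -0.05380921]), 6383)
```

Emit:
drive_tool:
  motion: "0.1 0 0 -0.006 0.001 0.02 0;0 0 0 0 0 0.02 0;0 0 0 0 0 0.015 0;0 0 0 0 0 0 0"

```text
clock: 9.22
position: [0.6358, -0.0586, 0.1624]
ee_rot: [0.001, 0.711, 0.703, 0.001]
contact_force: [-0.1, 0.6, 0.1]
width: 0.0315
```

```bash
python3 - <<'E'
from rim import *
s=get_state();print(s["position"],toolT()[:3,2],s["ee_rot"])
grab("wrist","w8")
print(rim("w8",(.635,-.0597))); print(fitcap(pts("w8","green",(.15,.23)),.18,s["position"][:2]))
E
```

```text
[ 0.63579978 -0.05860644  0.16242037] [ 2.74042335e-03  5.76288919e-04 -9.99996079e-01] [0.00075903 0.71077255 0.70342052 0.0011766 ]
(1178, array([ 0.63531287, -0.06167983]), ((0.6351990103721619, -0.05536141246557236), (0.0494617335498333, 0.03957638144493103), 1.2122561931610107))
(array([ 0.6355234 , -0.05745519]), 6397)
```

View pics/w8.png

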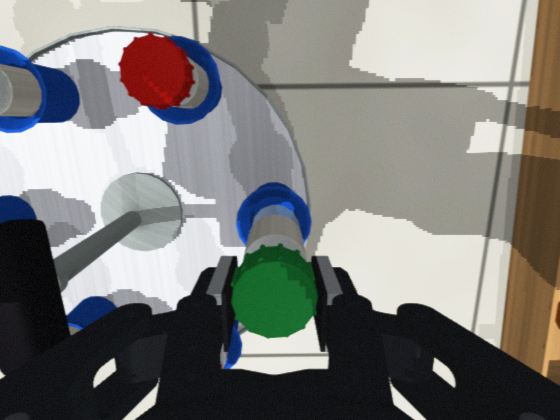

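Emit:
drive_tool:
  motion: "0 0 0 -0.002 -0.0005 0.006 0;0 0 0 0 0 0.006 0;0 0 0 0 0 0.006 0;0 0 0 0 0 0.004 0;0 0 0 0 0 0 0"

```text
clock: 9.9
position: [0.6371, -0.0611, 0.1416]
ee_rot: [0.003, 0.711, 0.703, 0.003]
contact_force: [0.0, 0.2, -1.1]
width: 0.0317
```

```bash
python3 - <<'E'
from rim import *
s=get_state();print(s["position"],toolT()[:3,2],s["contact_force"],s["moment"])
grab("side","s9");grab("scene","c9")
a=cv2.imread('pics/s9.png')[130:290,180:380]; b=cv2.imread('pics/c9.png')[150:280,190:330]
cv2.imwrite('pics/m9.png',np.hstack([cv2.resize(a,(400,320)),cv2.resize(b,(345,320))]))
E
```

```text
[ 0.63711577 -0.06110934  0.14164852] [ 7.73584204e-03 -4.54706146e-04 -9.99969975e-01] [ 0.04175082  0.15823658 -1.12973998] [ 0.0396688   0.00827608 -0.05457122]
```

View pics/m9.png

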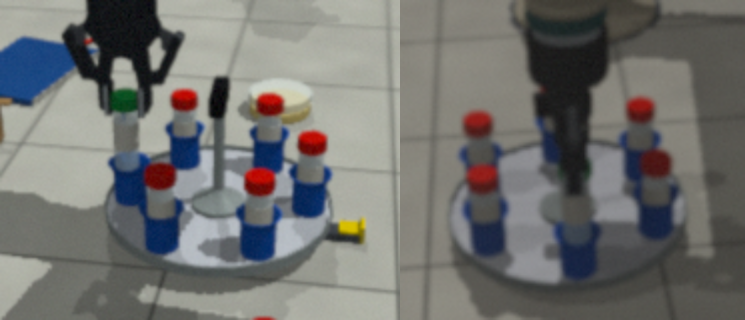

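Emit:
drive_tool:
  motion: "0.4 0 0 0 -0.002 0.002 0;0 0 0 0 0 0.006 0;0 0 0 0 0 0.006 0;0 0 0 0 0 0 0"

```text
clock: 10.5
position: [0.6354, -0.0611, 0.1273]
ee_rot: [0.001, 0.711, 0.703, 0.0]
contact_force: [-0.8, 0.4, -0.4]
width: 0.032
```

```bash
python3 - <<'E'
from rim import *
s=get_state();print(s["position"],toolT()[:3,2],s["contact_force"],s["moment"])
E
```

```text
[ 0.63536544 -0.06111332  0.12730499] [ 1.39041164e-03 -6.12319728e-04 -9.99998846e-01] [-0.75356767  0.41841077 -0.39414636] [ 0.00807067 -0.00470879  0.02024202]
```

Inside the bore with no load. Continue to the floor (TCP about 0.1006).

Emit:
drive_tool:
  motion: "0 0 0 0 0 0.008 0;0 0 0 0 0 0.008 0;0 0 0 0 0 0.006 0;0 0 0 0 0 0.002 0;0 0 0 0 0 0 0"

```text
clock: 11.12
position: [0.6353, -0.0611, 0.1011]
ee_rot: [0.0, 0.711, 0.703, 0.0]
contact_force: [0.3, -0.7, -0.6]
width: 0.0317
```

```bash
python3 - <<'E'
from rim import *
s=get_state();print(s["position"],toolT()[:3,2],s["contact_force"],s["moment"])
E
```

```text
[ 0.63525719 -0.06109107  0.10114433] [ 7.43947797e-04 -4.62587089e-04 -9.99999616e-01] [ 0.26940051 -0.73331742 -0.62188066] [-0.03421795  0.02448947  0.00619924]
```

Emit:
drive_tool:
  motion: "0 0 0 0 0 0.001 0;0 0 0 0 0 0 0;0 0 0 0 0 0 45;0 0 0 0 0 0 60;0 0 0 0 0 0 75;0 0 0 0 0 0 75;0 0 0 0 0 0 75;0 0 0 0 0 0 75"

```text
clock: 12.12
position: [0.636, -0.0612, 0.1012]
ee_rot: [0.001, 0.711, 0.703, 0.001]
contact_force: [1.0, 0.1, -0.2]
width: 0.0642
```

```bash
python3 - <<'E'
from rim import *
s=get_state();print(s["position"],toolT()[:3,2],s["contact_force"],s["width"])
grab("side","s11");grab("scene","c11")
for t in ("s11","c11"):
    Q=pts(t,"green",(.1,.16)); print(t,len(Q),np.percentile(Q[:,2],98), fitcap(Q,.128,(.635,-.06)))
a=cv2.imread('pics/s11.png')[130:290,180:380]; b=cv2.imread('pics/c11.png')[150:280,190:330]
cv2.imwrite('pics/m11.png',np.hstack([cv2.resize(a,(400,320)),cv2.resize(b,(345,320))]))
E
```

```text
[ 0.63602248 -0.06123902  0.10121582] [ 3.00439127e-03 -8.90969883e-04 -9.99995090e-01] [ 1.00853888  0.07416799 -0.18491568] 0.06415349818835582
s11 141 0.13776228525166154 (array([ 0.63449941, -0.05894301]), 124)
c11 1 0.15817456503022786 (array([ 0.635, -0.06 ]), 0)
```

View pics/m11.png

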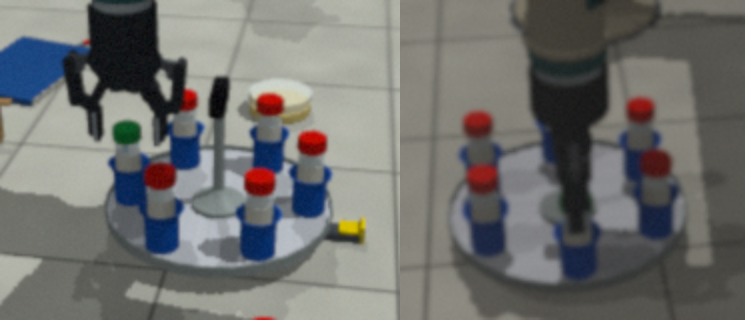

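Emit:
drive_tool:
  motion: "0 0 0 0 0 -0.01 75;0 0 0 0 0 -0.03 75;0 0 0 0 0 -0.04 75;0 0 0 0 0 -0.04 100;0 0 0 0 0 -0.03 100;0 0 0 0 -0.03 0 100;0 0 0 0 -0.035 0 100;0 0 0 0 -0.03 0 100;0 0 0 0 0 0 100"

```text
clock: 13.35
position: [0.5395, -0.0604, 0.2621]
ee_rot: [0.005, 0.711, 0.704, 0.003]
contact_force: [0.3, -0.6, 0.9]
width: 0.085
```

```bash
python3 - <<'E'
from rim import *
s=get_state();print(s["position"],toolT()[:3,2],s["ee_rot"],s["width"])
grab("wrist","w12");grab("side","s12")
for t in ("s12","w12"):
    Q=pts(t,"green",(.1,.16)); print(t,len(Q),np.percentile(Q[:,2],[90,98]) if len(Q) else 0, fitcap(Q,.128,(.635,-.06)))
im,P=cloud("w12"); V=im.max(-1); m=(V<60)&(P[...,2]>.176)&(P[...,2]<.192)&(abs(P[...,0]-.53)<.06)&(abs(P[...,1]+.06)<.06)
Q=P[m][:,:2]; print("bar",len(Q),cv2.minAreaRect(Q.astype(np.float32)))
E
```

```text
[ 0.5394928  -0.06035549  0.26206511] [ 0.01103309 -0.00288666 -0.99993497] [0.00490684 0.71065735 0.70351518 0.00290506] 0.08495159392056881
s12 137 [0.12990062 0.13587591] (array([ 0.63468262, -0.05881305]), 121)
w12 1313 [0.12983624 0.13039384] (array([ 0.6368332 , -0.06123747]), 1313)
bar 2208 ((0.5310348868370056, -0.0638108029961586), (0.016380377113819122, 0.06118673458695412), 2.066136360168457)
```

View pics/w12.png

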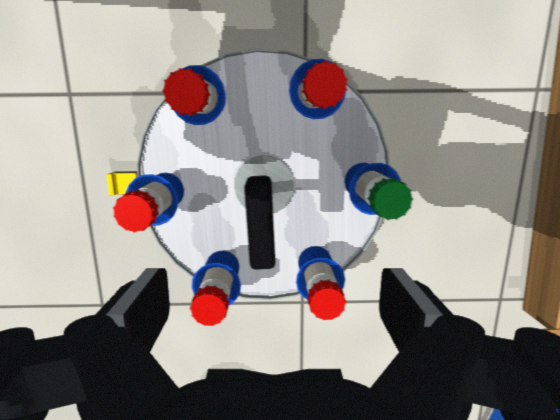

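View pics/s12.png

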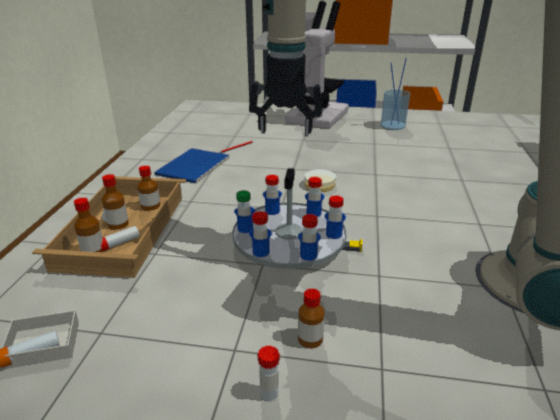

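Emit:
drive_tool:
  motion: "0.6 0.2 -2.6 -0.003 -0.009 0.01 100;0 0 0 0 0 0.03 100;0 0 0 0 0 0.03 100;0 0 0 0 0 0.02 100;0 0 0 0 0 0 100"

```text
clock: 14.08
position: [0.5414, -0.0648, 0.1701]
ee_rot: [0.004, 0.694, 0.72, 0.003]
contact_force: [0.1, 0.5, 0.7]
width: 0.0856
```

```bash
cat > st.py <<'E'
from rim import *
s=get_state();T=toolT();p=s["position"]
print(round(s["clock"],2),"p",np.round(p,4),"z",np.round(T[:3,2],4),"th",round(float(np.degrees(np.arctan2(T[1,0],T[0,0]))),1),"F",np.round(s["contact_force"],1),"M",np.round(s["moment"],2),"w",round(float(s["width"]),4),"q6",round(float(s["qpos"][5]),2))
d=np.array([.530,-.0635,p[2]])-p; print("toolshift to axis",np.round(T[:3,:3].T@d,4))
z=T[:3,2]; r=np.cross(z,[0,0,-1]); print("tilt fix deg (tool)",np.round(np.degrees(T[:3,:3].T@r),2))
E
python3 st.py
```

```text
14.07 p [ 0.5414 -0.0648  0.1701] z [ 9.5e-03 -7.0e-04 -1.0e+00] th 92.2 F [0.1 0.5 0.7] M [0.02 0.   0.07] w 0.0856 q6 -0.29
toolshift to axis [ 0.0017 -0.0114 -0.0001]
tilt fix deg (tool) [ 0.54  0.06 -0.  ]
```

Emit:
drive_tool:
  motion: "0.5 0.1 0 0.002 -0.011 0 100;0 0 0 0 0 0 100;0 0 0 0 0 0.009 100;0 0 0 0 0 0.008 100;0 0 0 0 0 0 100"

```text
clock: 14.7
position: [0.5325, -0.0636, 0.1546]
ee_rot: [0.002, 0.694, 0.72, 0.002]
contact_force: [-0.3, 1.0, 0.4]
width: 0.0855
```

```bash
python3 st.py
```

```text
14.7 p [ 0.5325 -0.0636  0.1546] z [ 5.6e-03 -5.0e-04 -1.0e+00] th 92.2 F [-0.3  1.   0.4] M [-0.05 -0.05 -0.01] w 0.0855 q6 -0.29
toolshift to axis [ 0.0002 -0.0025 -0.    ]
tilt fix deg (tool) [0.32 0.04 0.  ]
```

Emit:
drive_tool:
  motion: "0.3 0 0 0 -0.0025 0.002 100;0 0 0 0 0 0 50;0 0 0 0 0 0 0;0 0 0 0 0 0 0;0 0 0 0 0 0 0;0 0 0 0 0 0 0;0 0 0 0 0 0 0;0 0 0 0 0 0 0"
  newtons: 50

```text
clock: 15.7
position: [0.5306, -0.0638, 0.1529]
ee_rot: [0.001, 0.694, 0.72, 0.0]
contact_force: [-0.0, 0.3, 0.4]
width: 0.0176
```

```bash
python3 st.py
```

```text
15.7 p [ 0.5306 -0.0638  0.1529] z [ 1.5e-03 -9.0e-04 -1.0e+00] th 92.2 F [-0.   0.3  0.4] M [-0.01  0.02  0.08] w 0.0176 q6 -0.29
toolshift to axis [ 0.0003 -0.0006 -0.    ]
tilt fix deg (tool) [ 0.08  0.06 -0.  ]
```

Centred nicely. Turn CCW (tool −z), a few rows at first.

Emit:
drive_tool:
  motion: "0 0 -5 0 0 0 0;0 0 -7 0 0 0 0;0 0 -7 0 0 0 0;0 0 -5 0 0 0 0;0 0 0 0 0 0 0"

```text
clock: 16.32
position: [0.531, -0.0637, 0.1529]
ee_rot: [0.001, 0.524, 0.852, 0.0]
contact_force: [-0.3, -0.2, 0.0]
width: 0.0169
```

```bash
python3 st.py
```

```text
16.32 p [ 0.531  -0.0637  0.1529] z [ 2.2e-03 -5.0e-04 -1.0e+00] th 116.8 F [-0.3 -0.2  0. ] M [ 0.02  0.13 -0.01] w 0.0169 q6 -0.72
toolshift to axis [ 0.0006 -0.0008 -0.    ]
tilt fix deg (tool) [ 0.1   0.08 -0.  ]
```

Emit:
drive_tool:
  motion: "0 0 -6 0 0 0 0;0 0 -8 0 0 0 0;0 0 -8 0 0 0 0;0 0 -8 0 0 0 0;0 0 -8 0 0 0 0;0 0 -8 0 0 0 0;0 0 -8 0 0 0 0;0 0 -7 0 0 0 0;0 0 -5 0 0 0 0;0 0 0 0 0 0 0;0 0 0 0 0 0 0"

```text
clock: 17.7
position: [0.5315, -0.0628, 0.1529]
ee_rot: [0.002, -0.032, 0.999, 0.001]
contact_force: [0.6, 1.0, -0.3]
width: 0.0173
```

```bash
python3 st.py; python3 - <<'E'
from h import *
grab("side","s16")
E
```

```text
17.7 p [ 0.5315 -0.0628  0.1529] z [ 0.0032  0.0015 -1.    ] th -176.3 F [ 0.6  1.  -0.3] M [-0.07  0.03  0.09] w 0.0173 q6 -1.89
toolshift to axis [ 0.0015 -0.0006 -0.    ]
tilt fix deg (tool) [0.08 0.19 0.  ]
```

View pics/s16.png

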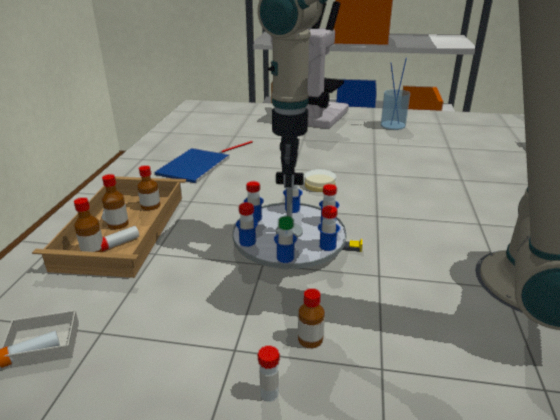

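Emit:
drive_tool:
  motion: "0 0 0 0 0 0 60;0 0 0 0 0 0 100;0 0 0 0 0 0 100;0 0 0 0 0 0 100;0 0 0 0 0 0 100;0 0 0 0 0 -0.03 100;0 0 0 0 0 -0.04 100;0 0 10 0 0 -0.01 100;0 0 10.5 0 0 0 100;0 0 10.5 0 0 0 100;0 0 10.5 0 0 0 100;0 0 10.5 0 0 0 100"

```text
clock: 19.25
position: [0.5309, -0.063, 0.2358]
ee_rot: [0.001, 0.421, 0.907, 0.001]
contact_force: [-0.2, -0.2, 0.5]
width: 0.0855
```

Emit:
drive_tool:
  motion: "0 0 10.5 0 0 0 100;0 0 10.5 0 0 0 100;0 0 10.5 0 0 0 100;0 0 10.5 0 0 0 100;0 0 10.5 0 0 0 100;0 0 10.5 0 0 0 100;0 0 10.5 0 0 0 100;0 0 10.5 0 0 0 100;0 0 10.5 0 0 0 100;0 0 10.5 0 0 0 100;0 0 10.5 0 0 0 100;0 0 0 0 0 0 100"

```text
clock: 20.75
position: [0.5302, -0.0628, 0.2356]
ee_rot: [-0.001, 0.994, 0.106, 0.001]
contact_force: [-0.3, 0.1, 0.2]
width: 0.0849
```

```bash
python3 st.py; python3 - <<'E'
from rim import *
grab("wrist","w18")
im,P=cloud("w18"); V=im.max(-1); m=(V<60)&(P[...,2]>.176)&(P[...,2]<.192)&(abs(P[...,0]-.53)<.06)&(abs(P[...,1]+.06)<.06)
Q=P[m][:,:2]; print("bar",len(Q),cv2.minAreaRect(Q.astype(np.float32)))
E
```

```text
20.75 p [ 0.5302 -0.0628  0.2356] z [ 0.0023  0.0017 -1.    ] th 12.2 F [-0.3  0.1  0.2] M [-0.01 -0.   -0.01] w 0.0849 q6 1.11
toolshift to axis [-0.0003  0.0006 -0.    ]
tilt fix deg (tool) [-0.07 -0.15 -0.  ]
bar 2831 ((0.531363844871521, -0.0643368512392044), (0.06054864078760147, 0.017368927597999573), 3.7530858516693115)
```

View pics/w18.png

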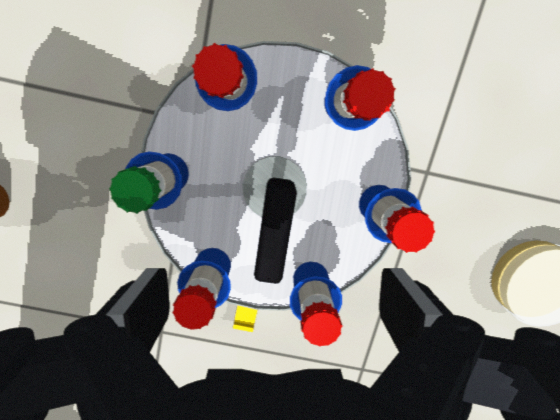

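Emit:
drive_tool:
  motion: "0 0 8.4 0 0 0 100;0 0 0 0 0 0 100;0 0 0 0 0 0.03 100;0 0 0 0 0 0.03 100;0 0 0 0 0 0.015 100;0 0 0 0 0 0 100"

```text
clock: 21.55
position: [0.5312, -0.0629, 0.1595]
ee_rot: [-0.0, 0.999, 0.043, 0.002]
contact_force: [-0.1, -0.2, -0.1]
width: 0.0857
```

```bash
python3 st.py; python3 - <<'E'
from rim import *
# pointer position from the last wrist pictures
for t in ("w1","w12","w18"):
    im,P=cloud(t); hsv=cv2.cvtColor(im,cv2.COLOR_RGB2HSV)
    m=(hsv[...,0]>20)&(hsv[...,0]<35)&(hsv[...,1]>150)&(P[...,0]<.45)&(P[...,0]>.3)&(abs(P[...,1]+.06)<.05)&(P[...,2]<.03)&(P[...,2]>.018); Q=P[m][:,:2]
    print(t,len(Q),cv2.minAreaRect(Q.astype(np.float32)),Q.mean(0))
    im,P=cloud(t)
E
```

```text
21.55 p [ 0.5312 -0.0629  0.1595] z [ 0.0048  0.001  -1.    ] th 4.9 F [-0.1 -0.2 -0.1] M [-0.01  0.04 -0.05] w 0.0857 q6 1.24
toolshift to axis [-0.0012  0.0005 -0.    ]
tilt fix deg (tool) [-0.03 -0.28 -0.  ]
w1 120 ((0.3734029233455658, -0.0635974109172821), (0.023365076631307602, 0.02845730632543564), 88.07032775878906) [ 0.36422469 -0.06325883]
w12 121 ((0.3673705458641052, -0.06351670622825623), (0.023578962311148643, 0.01467665284872055), 87.39080810546875) [ 0.36339759 -0.06333151]
w18 140 ((0.372074156999588, -0.06377635151147842), (0.022462718188762665, 0.026112547144293785), 88.54493713378906) [ 0.36490319 -0.06349223]
```

Emit:
drive_tool:
  motion: "0 -0.3 1 -0.001 0.0005 0.003 100;0 0 0 0 0 0.003 100;0 0 0 0 0 0 50;0 0 0 0 0 0 0;0 0 0 0 0 0 0;0 0 0 0 0 0 0;0 0 0 0 0 0 0;0 0 0 0 0 0 0;0 0 0 0 0 0 0"

```text
clock: 22.68
position: [0.5319, -0.0628, 0.156]
ee_rot: [-0.001, 0.999, 0.035, 0.002]
contact_force: [0.6, 0.3, 0.7]
width: 0.0176
```

```bash
python3 st.py
```

```text
22.68 p [ 0.5319 -0.0628  0.156 ] z [ 0.0043  0.0015 -1.    ] th 4.0 F [0.6 0.3 0.7] M [ 0.06 -0.02 -0.01] w 0.0176 q6 1.25
toolshift to axis [-0.0019  0.0006 -0.    ]
tilt fix deg (tool) [-0.07 -0.25  0.  ]
```

Emit:
drive_tool:
  motion: "0 0 -5 0 0 0 0;0 0 -8 0 0 0 0;0 0 -8 0 0 0 0;0 0 -8 0 0 0 0;0 0 -8 0 0 0 0;0 0 -8 0 0 0 0;0 0 -8 0 0 0 0;0 0 -8 0 0 0 0;0 0 -8 0 0 0 0;0 0 -5 0 0 0 0;0 0 0 0 0 0 0"

```text
clock: 24.05
position: [0.5307, -0.0615, 0.156]
ee_rot: [-0.001, 0.765, 0.644, 0.002]
contact_force: [0.4, 0.7, 1.2]
width: 0.0172
```

```bash
python3 st.py; python3 - <<'E'
from rim import *
grab("side","s23")
E
```

```text
24.05 p [ 0.5307 -0.0615  0.156 ] z [ 0.0016  0.005  -1.    ] th 80.3 F [0.4 0.7 1.2] M [ 0.07  0.05 -0.  ] w 0.0172 q6 -0.08
toolshift to axis [-0.0021 -0.0004 -0.    ]
tilt fix deg (tool) [ 0.04 -0.3  -0.  ]
```

View pics/s23.png

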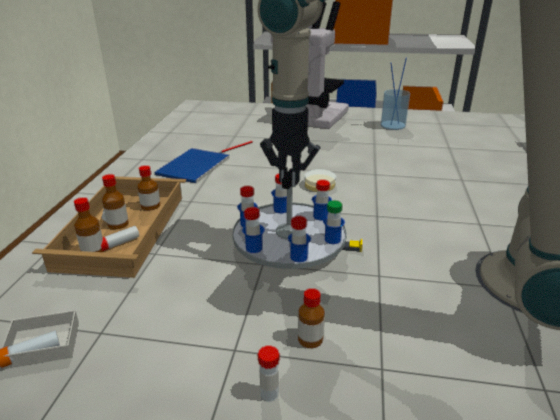

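Now θ = 80.3°, about 9° to go.

Emit:
drive_tool:
  motion: "0 0 -4 0 0 0 0;0 0 -4 0 0 0 0;0 0 -1 0 0 0 0;0 0 0 0 0 0 0;0 0 0 0 0 0 0"

```text
clock: 24.72
position: [0.5306, -0.0615, 0.156]
ee_rot: [-0.002, 0.713, 0.701, 0.002]
contact_force: [-0.5, 1.2, 0.0]
width: 0.0175
```

```bash
python3 st.py; python3 - <<'E'
from rim import *
grab("side","s24");grab("wrist","w24");grab("scene","c24")
for t,g in (("s24",.129),("w24",.129)):
    Q=pts(t,"green",(.1,.15)); c,n=fitcap(Q,g,(.425,-.062)); 
    R_=pts(t,"red",(.112,.14)); L=[c]; 
    for c0 in [(.578,.034),(.477,.03),(.635,-.06),(.48,-.15),(.588,-.145)]:
        cc,k=fitcap(R_,g,c0)
        if k>40: L.append(cc)
    L=np.array(L)
    def f(p):
        o=[]
        for q in L:
            d=q-p[:2]; a=np.arctan2(d[1],d[0]); k=np.round((a-p[2])/(np.pi/3)); a2=p[2]+k*np.pi/3
            o+=list(p[:2]+.105*np.array([np.cos(a2),np.sin(a2)])-q)
        return o
    s=least_squares(f,[.53,-.063,0.]); print(t,"pot",c,n,"ztop",np.percentile(Q[:,2],98),"rack",s.x[:2],np.degrees(s.x[2]),np.abs(s.fun).max(),len(L))
    im,P=cloud(t); hsv=cv2.cvtColor(im,cv2.COLOR_RGB2HSV)
    m=(hsv[...,0]>20)&(hsv[...,0]<35)&(hsv[...,1]>150)&(P[...,0]<.45)&(P[...,0]>.3)&(abs(P[...,1]+.06)<.05)&(P[...,2]<.03)&(P[...,2]>.016); Q=P[m][:,:2]
    if len(Q)>5: print(cv2.minAreaRect(Q.astype(np.float32)))
cl=cv2.imread('pics/s24.png')[150:290,210:390]
cv2.imwrite('pics/m24.png',cv2.resize(cl,None,fx=4,fy=4,interpolation=2))
E
```

```text
24.73 p [ 0.5306 -0.0615  0.156 ] z [ 0.001   0.0053 -1.    ] th 89.1 F [-0.5  1.2  0. ] M [0.07 0.07 0.04] w 0.0175 q6 -0.24
toolshift to axis [-0.002  -0.0005 -0.    ]
tilt fix deg (tool) [ 0.05 -0.3  -0.  ]
s24 pot [ 0.4240034  -0.06092117] 134 ztop 0.1359232882197717 rack [ 0.52888996 -0.06301995] -0.39585802941933923 0.0016024809361978032 6
((0.3726986050605774, -0.05914407595992088), (0.02547602728009224, 0.02343636192381382), 2.4720513820648193)
w24 pot [ 0.42337549 -0.06124852] 3595 ztop 0.13027961325689771 rack [ 0.52983851 -0.06309778] -1.3437711277566833 0.0014918996175915522 4
((0.3697558343410492, -0.06079081445932388), (0.018263064324855804, 0.02110362984240055), 88.3563461303711)
```

View pics/m24.png

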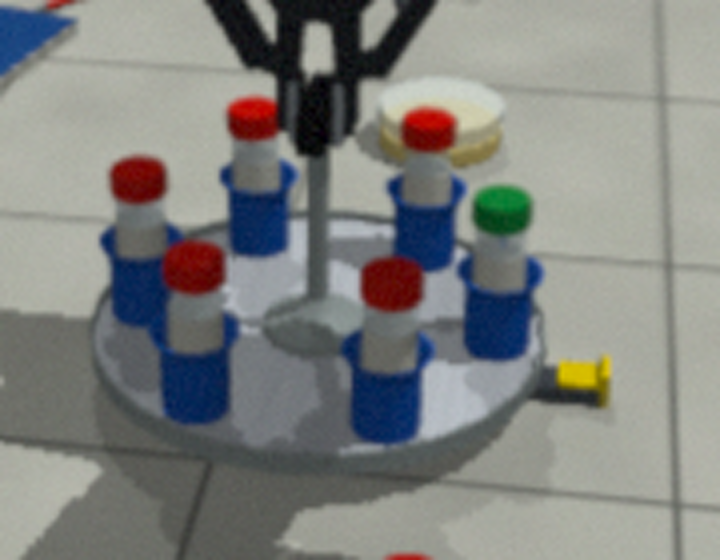

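View pics/w24.png

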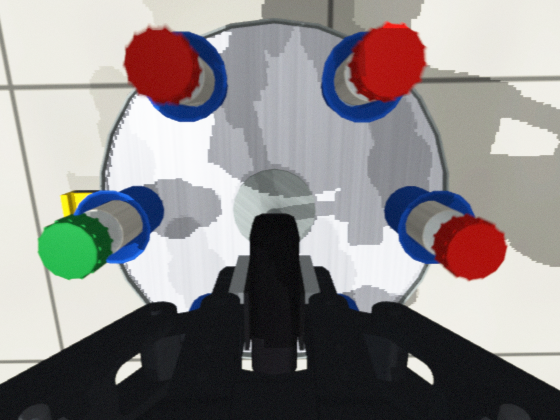

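View pics/c24.png

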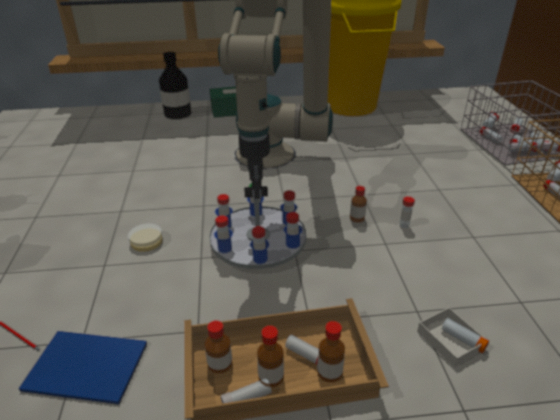

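Emit:
drive_tool:
  motion: "0 0 0 0 0 0 0;0 0 0 0 0 0 0;0 0 0 0 0 0 0;0 0 0 0 0 0 0"

```text
clock: 25.38
position: [0.5306, -0.0615, 0.156]
ee_rot: [-0.002, 0.713, 0.701, 0.002]
contact_force: [-0.3, 1.5, 0.5]
width: 0.0172
```

```bash
python3 st.py; python3 -c "
from rig import *
print(sign_off())"
```

```text
25.38 p [ 0.5306 -0.0615  0.156 ] z [ 0.001   0.0053 -1.    ] th 89.1 F [-0.3  1.5  0.5] M [0.11 0.11 0.07] w 0.0172 q6 -0.24
toolshift to axis [-0.002  -0.0005 -0.    ]
tilt fix deg (tool) [ 0.05 -0.3   0.  ]
the job is handed in; nothing more can be done
None
```

I stood the green-capped pot in the empty sleeve and let go. I then turned the rack about 177° counterclockwise by its T-handle in two grips of roughly 90° each. I handed in at 25.4 s, still gripping the handle with a 50 N setting.

**Alignment:** the last wrist and side pictures put the pot's axis about 1 mm from the line to the pointer, against a limit of 12 mm. The two cameras differed by 1–2 mm, within calibration.

**Seating:** the cap top measured 0.130 m in the wrist picture, close to the expected 0.128 m and the same height as the red caps, so the pot is fully down. The side camera read up to 0.136 m at the cap's top edge. I put that down to noise, because its read on the pot's position agreed with the wrist camera's.

**Hold at the end:** the jaw opening was 17 mm on the nominally 18 mm bar. The wrist force was under 2 N, and the tool stayed still over the last half second.

**Other objects:** the red-capped pots and the bystanders looked undisturbed in the final pictures, but I did not measure the bystanders' positions again.

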